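# Take a bearing on the soft-iron sphere

## Robot

A 6-joint arm with a two-finger parallel gripper is mounted at the origin on the work surface. World frame = base frame: x ahead of the robot, y to its left, z up, the work surface at z = 0. Lengths are in mm, angles in degrees, forces in N, time in s.
With the tool pointing down it reaches from about 300 to 775 mm from the base axis. Payload 14.6 kg.
Tool frame: the origin (TCP) lies between the finger pads; the fingertips stand 17 mm ahead of it and the grasp point (between the pads) lies 2 mm behind it; z points along the fingers, y is the line along which they close (so a half turn about z gives the same grasp; the last joint's range is limited). The gripper opens to 85 mm and grips with 20 to 120 N. Pads are 22 mm wide; open, the fingers measure 114 mm over their backs; the gripper's body (76 mm by 85 mm) begins 54 mm behind the grasp point. The pads swing forward as they close: fully open they stand 13 mm farther back than shut.
Start: joints at [65.397, 17.183, 87.147, -0, 75.671, -3.816], TCP at [195.188, 514.19, 248.281] pointing down, gripper open.
Joint ranges: [-173.82, 173.82], [-45.26, 126.66], [13.44, 144.39], [-59.66, 239.66], [0, 175.72], [-146.38, 146.38]. Speed limits (degrees/s): [127.2, 127.2, 147.25, 180, 180, 180].

## Interface

Orientations are given as a 3x3 rotation matrix whose columns are the frame's x, y, z axes.
In Python, from plant import r gives the robot as it stands.
- The arm moves only by the tool step_arm, never from a script. Its argument "series" is a list that holds one entry, the list of rows, each a list of 7 numbers: the shift along the tool's x, y, z in units of 40 mm (1.0 is 40 mm), then the turn, a rotation vector about the tool's x, y, z in units of 5 degrees (1.0 is 5 degrees), then the opening, from -1 (shut) to 1 (fully open). A call has 1 to 12 rows; each row shifts and turns the commanded pose from where the row before left it, along the tool's axes as they then stand; what a row does not reach is not made up. A row lasts 1/12 s, in which the tool goes at most 41.7 mm and 7.16 degrees, less where a joint would pass 70% of its speed; a pose out of reach is approached as far as the arm can. A call is refused whole if a number of a shift passes 1 or a number of a turn 1, either way. A call with a gripper value outside its range is refused whole. The fingers move at their own pace and stop on an object; the grip force is fixed at half the most. Time passes only in rows, so rows that do not move let the fingers close. It gives the time, the measured TCP pose, the force, the opening and the grip force at its end, in the units of the state.
- r.observe(): the state, without advancing time (a new reading comes with each control period).
- r.grab_frame(name): name is "side" or "top"; returns the picture (480x640x3 uint8, red, green, blue); there is no depth.
- r.get_calibration(name): a dict with "intrinsics" (3x3 intrinsics, pixels), "origin" and "attitude" of the camera in the world. Camera axes: x right, y down, z forward; pixel columns grow to the right and rows downward; lengths in mm; the calibration is good to about 2 mm. A picture is of the moment at which its call begins. get_calibration takes no time and is no camera call.
- r.hand_in(): hands the job in; it is judged then, once.
The state is a dict: "clock": time; "qpos": joint angles; "joint_velocities": joint speeds; "joint_torque": joint torques, N m; "ee_pos": TCP position; "ee_rot": TCP orientation; "contact_force": force on the tool from outside, world axes, zero at the start; "wrist_torque": the same for the moment, N m; "opening": finger opening in mm; "grip_force": force on a finger pad.
Only numpy, scipy, OpenCV 4.12 (cv2) and the standard library are available. Lean on these libraries where they do the work, as an engineer would, in place of code of your own. Each camera call takes 0.05 s, during which the arm holds its last target. There are 200 camera calls.

## Task

With a fingertip, gently push the brass sighting arm of the pelorus round until its red pointed end points straight at the middle of the blue soft-iron sphere. Only then push the orange-knobbed brake lever round, away from the robot, until it is fully against its stop, leaving the arm on its bearing. Push only: grip or lift nothing, and leave the sphere and the other things on the bench where they are.

Things in the scene. Friction and masses are not known exactly. Their poses are not given: they have to be found in the camera images.
- alidade (a joint): angle (rad) of the pelorus's sighting arm about its vertical pivot, 0 when it lies along the x axis of the foot plate, growing counterclockwise seen from above, range -1.7 to 1.7. It turns with a light steady friction (about 0.1 N m), has no spring and stays where it is left; the brake does not alter this friction.
- alidade_pivot (a point): point on the arm's pivot at mid-height of the arm, 76 mm above the bench; it turns with the arm: x points along the arm to the red pointed end, z is up. The arm is a brass bar 16 mm wide, 66 to 86 mm above the bench, from 115 mm behind the pivot to 130 mm ahead, then a red cone to 150 mm. Sight vanes stand on it 55 mm ahead and 85 mm behind the pivot, tops 116 mm above the bench
- pelorus: the pelorus, fixed to the bench, at a different place and yaw each time; origin on the bench under the arm's pivot, x roughly away from the robot. A round drum, radius 85 mm, top (white card) 60 mm above the bench, on a 190 mm square foot plate 12 mm thick, with a bracket along -y for the brake. Both ends of the arm overhang the drum
- brake (a joint): angle (rad) of the brake lever about its vertical hinge: 0 = off, 0.9 = on, against its stop; it grows counterclockwise seen from above. Friction about 0.08 N m, no spring.
- brake_hinge (a point): the brake lever's vertical hinge, at mid-height of the lever, 42 mm above the bench, 155 mm from the arm's pivot to the robot's right; it turns with the lever, a black bar along the point's -y axis, 80 mm long, 12 mm wide, 35 to 49 mm above the bench. Off, it points to the robot's right; its free end is pushed along the point's +x (away from the robot)
- brake_knob (a point): centre of the upright orange knob on the lever, 70 mm from the hinge: a cylinder 18 mm in diameter reaching from the bar to 74 mm above the bench; this point is 60 mm above the bench. Axes as for brake_hinge.
- sphere_mid (a point): centre of the blue soft-iron sphere, 68 mm in diameter, 44 mm above the bench, loose on a short brass foot; stands in one of four places beyond the pelorus, left or right
- chimney_mid (a point): frosted glass lamp chimney, standing, 190 mm tall, up to 72 mm in diameter; point on its axis half-way up
- tin_mid (a point): tin with a yellow band and a pale lid, standing, 100 mm tall, 68 mm in diameter; its centre
- mug_mid (a point): white mug, 90 mm tall, 76 mm in diameter with a handle; its centre
- pin_mid (a point): green bronze gimbal pin lying on the bench to the left, about 90 mm long and 24 mm high; its centre
- driver_grip (a point): screwdriver lying on the bench to the right; the middle of its handle
There are look-alikes about, which are no part of the job. Several things look just like the part that bears sphere_mid: the one meant starts farthest to the robot's right.

How it is judged (in metres and radians):
On the way, in this order (a step that is already met when the one before it is completed fails the run):
1. the arm points at the sphere, at rest, the brake still off (y of sphere_mid in the frame of alidade_pivot between -0.012 and 0.012 m and x of sphere_mid in the frame of alidade_pivot above 0.1 m and velocity of joint alidade between -0.05 and 0.05 rad/s and value of joint brake below 0.5 rad), for 0.3 s.
2. the brake lever is against its stop with the arm on its bearing (y of sphere_mid in the frame of alidade_pivot between -0.012 and 0.012 m and x of sphere_mid in the frame of alidade_pivot above 0.1 m and value of joint brake above 0.8 rad), for 0.2 s.
At the end, for the whole second after the job is handed in: the line from the pivot through the arm's red end passes within 12 mm of the sphere's centre (seen from above) with the arm at rest, the brake lever stands within 0.1 rad of its stop (joint above 0.8), the sphere is within 8 mm and the other five loose things within 15 mm of where they started (all of step 2 and velocity of joint alidade between -0.05 and 0.05 rad/s and distance of sphere_mid from where it was at the start of the episode below 0.008 m and distance of each of chimney_mid, tin_mid, mug_mid, pin_mid, driver_grip from where it was at the start of the episode below 0.015 m); the robot touches nothing.
It fails at once if the blue sphere is moved more than 8 mm (distance of sphere_mid from where it was at the start of the episode above 0.008 m).
It fails at once if the chimney, tin, mug, bronze pin or screwdriver is moved more than 15 mm (distance of any of chimney_mid, tin_mid, mug_mid, pin_mid, driver_grip from where it was at the start of the episode above 0.015 m).
It fails at once if the sighting arm is pinched or pushed with more than 20 N (contact force between the fingers and alidade above 20 N).
It fails at once if the brake lever is pinched or pushed with more than 35 N (contact force between the fingers and brake above 35 N).
It also fails if it takes over 58 s, if anything falls off the work surface, if the arm or the gripper's body presses on something with over 40 N, if the wrist force passes 120 N, or if a joint passes its speed limit or range.

## Working session

There is one attempt and no reset: what is moved stays moved. The work goes in short steps, Python scripts to look and compute and a tool call to move; the robot and the scene stay as the last step left them, time stands still between calls to the robot, and variables do not carry over. Pictures are saved under pics/ and viewed, at most 10 in all, crops included, and the job is handed in when it is done.

Besides the shell and the picture viewer there is one more tool, called after "Emit:" in YAML: its name, and indented under it one key for each argument. step_arm: Moves the arm, as the interface text tells. Its arguments: {"type":"object","properties":{"series":{"type":"array"}},"required":["series"]}

```bash
mkdir -p pics; python3 - <<'E'
from plant import r
import cv2
for n in("top","side"):
    cv2.imwrite(f"pics/{n}0.png",r.grab_frame(n)[:,:,::-1]); c=r.get_calibration(n); print(n,c)
s=r.observe();print(s['clock'],s['ee_rot'],s['opening'])
E
```

```text
top {'intrinsics': array([[450.97276355,   0.        , 322.17711821],
       [  0.        , 450.97276355, 236.19416048],
       [  0.        ,   0.        ,   1.        ]]), 'origin': array([ 475.97802546,  -20.75548228, 1021.87269966]), 'attitude': array([[-0.02324784, -0.98458269,  0.17336802],
       [-0.99943799,  0.02707811,  0.01976066],
       [-0.02415049, -0.17281119, -0.98465885]])}
side {'intrinsics': array([[486.74352953,   0.        , 319.36403261],
       [  0.        , 486.74352953, 250.89214642],
       [  0.        ,   0.        ,   1.        ]]), 'origin': array([ 559.02169613, -772.41516121,  998.30050212]), 'attitude': array([[ 0.99728586, -0.04650682,  0.0570791 ],
       [-0.07223317, -0.76814151,  0.63619257],
       [ 0.01425754, -0.63858886, -0.769416  ]])}
0.1 [[-9.34904123e-01  3.54900095e-01 -4.51735581e-04]
 [ 3.54900377e-01  9.34903580e-01 -1.00880472e-03]
 [ 6.43043209e-05 -1.10345682e-03 -9.99999389e-01]] 85.38329082673955
```

View pics/top0.png

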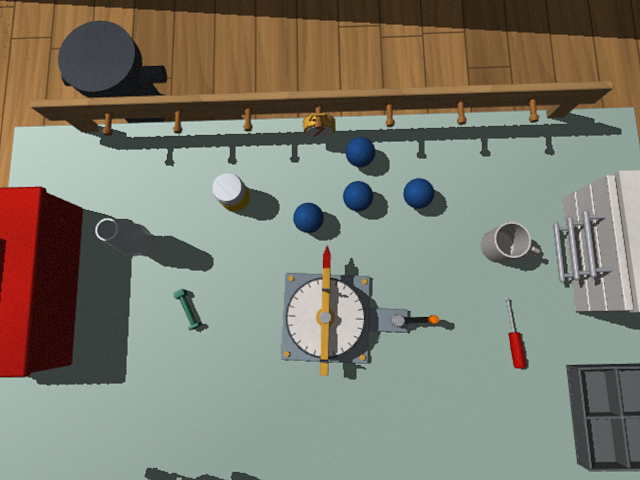

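View pics/side0.png

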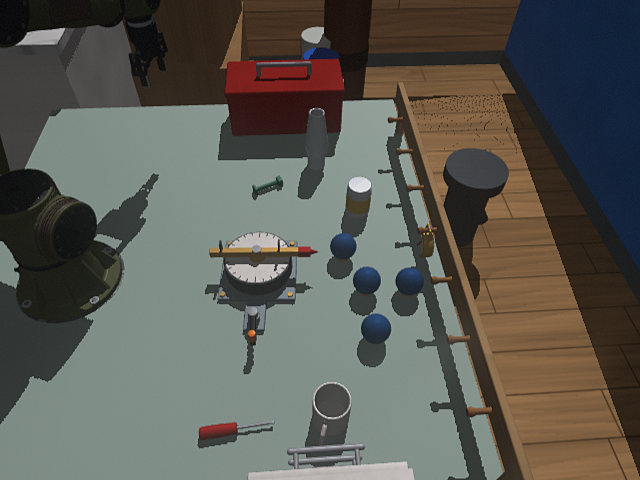

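The top view shows four blue spheres, at (308,218), (358,196), (361,152) and (419,194). The one farthest to the robot's right is (419,194), or (376,328) in the side view. The arm's red tip is at (327,247), its pivot at (325,318), and the brake knob at (434,320) with its hinge at (398,321).

```bash
cat > h.py <<'E'
from plant import r
import cv2, numpy as np
def ray(n,u,v):
    c=r.get_calibration(n); d=c['attitude']@np.linalg.inv(c['intrinsics'])@[u,v,1]; return c['origin'],d/np.linalg.norm(d)
def onz(n,u,v,z):
    o,d=ray(n,u,v); return o+d*(z-o[2])/d[2]
def tri(p,q):
    o,d=ray("top",*p);O,D=ray("side",*q)
    t=np.linalg.lstsq(np.c_[d,-D],O-o,rcond=None)[0]; a,b=o+d*t[0],O+D*t[1]; return (a+b)/2,np.linalg.norm(a-b)
def mask(im,lo,hi,box):
    h=cv2.cvtColor(im,cv2.COLOR_RGB2HSV); m=cv2.inRange(h,np.array(lo),np.array(hi)); k=np.zeros_like(m);x,y,X,Y=box;k[y:Y,x:X]=m[y:Y,x:X]; return k
def big(m):
    n,l,s,c=cv2.connectedComponentsWithStats(m); i=1+np.argmax(s[1:,4]); return c[i],s[i],l==i
BL=((100,120,40),(125,255,255)); RED=((0,180,60),(5,255,255)); OR=((8,200,150),(16,255,255)); YE=((17,110,90),(28,255,255))
E
python3 - <<'E'
from h import *
t=r.grab_frame("top");s=r.grab_frame("side")
def both(n,c,bt,bs):
    a,b=big(mask(t,*c,bt)),big(mask(s,*c,bs)); print(n,a[0].round(1),a[1],b[0].round(1),b[1],*tri(a[0],b[0])); return a
a=both("sphere",BL,(395,170,445,220),(350,305,400,350)); print(onz("top",*a[0],44))
a=both("red",RED,(310,235,345,275),(295,240,325,260)); print(onz("top",*a[0],76))
a=both("knob",OR,(420,305,450,335),(240,325,262,345)); print(onz("top",*a[0],74))
m=mask(t,*YE,(310,260,345,385)); 
ys,xs=np.nonzero(big(m)[2]); print(len(xs),ys.min(),ys.max())
for y in (275,290,300,345,360,372):
    x=xs[ys==y]; print(y,x.min(),x.max(),onz("top",x.mean(),y,86))
print("hinge",onz("top",398,321,50),"pivot",onz("top",325,317.5,95))
cv2.imwrite("pics/crop1.png",cv2.resize(cv2.cvtColor(t[130:390,270:460],cv2.COLOR_RGB2BGR),None,fx=2.2,fy=2.2,interpolation=cv2.INTER_CUBIC))
print(r.observe()['clock'])
E
```

```text
sphere [418.3 192.8] [404 179  30  29 690] [376.7 322.7] [362 314  28  19 354] [ 738.44047918 -213.93929779   61.46349471] 5.515744538938031
[ 740.31686417 -217.57256772   44.        ]
red [326.1 258.4] [323 246   7  22 116] [305.7 248. ] [302 247   7   3   9] [593.48546439  -8.96772359  88.4048835 ] 0.6628623642362825
[594.71039611  -8.84659846  76.        ]Traceback (most recent call last):
  File "<stdin>", line 7, in <module>
  File "<stdin>", line 4, in both
  File "h.py", line 13, in big
    n,l,s,c=cv2.connectedComponentsWithStats(m); i=1+np.argmax(s[1:,4]); return c[i],s[i],l==i
                                                     ~~~~~~~~~^^^^^^^^^
    return _wrapfunc(a, 'argmax', axis=axis, out=out, **kwds)
    return bound(*args, **kwds)
ValueError: attempt to get argmax of an empty sequence
```

```bash
sed -i 's/(100,120,40)/(100,120,15)/; s/(8,200,150),(16/(6,170,90),(18/' h.py
python3 - <<'E'
from h import *
t=r.grab_frame("top");s=r.grab_frame("side")
hs=cv2.cvtColor(t,cv2.COLOR_RGB2HSV);print(hs[320,430:438],cv2.cvtColor(s,cv2.COLOR_RGB2HSV)[335,248:256])
cv2.imwrite("pics/crop1.png",cv2.resize(cv2.cvtColor(t[130:390,270:460],cv2.COLOR_RGB2BGR),None,fx=2.2,fy=2.2,interpolation=cv2.INTER_CUBIC))
def both(n,c,bt,bs):
    a,b=big(mask(t,*c,bt)),big(mask(s,*c,bs)); print(n,a[0].round(1),a[1],b[0].round(1),b[1],*tri(a[0],b[0])); return a
a=both("sphere",BL,(395,170,445,220),(350,305,400,350)); print(onz("top",*a[0],44))
a=both("knob",OR,(420,305,450,335),(240,325,262,345)); print(onz("top",*a[0],74))
m=mask(t,*YE,(310,260,345,385)); 
ys,xs=np.nonzero(big(m)[2]); print(len(xs),ys.min(),ys.max())
for y in (275,290,300,345,360,372):
    x=xs[ys==y]; print(y,x.min(),x.max(),onz("top",x.mean(),y,86))
print("hinge",onz("top",398,321,50),"pivot",onz("top",325,317.5,95))
print(r.observe()['clock'])
E
```

```text
[[ 15 255 181]
 [ 15 255 231]
 [ 15 255 230]
 [ 15 255 225]
 [ 15 255 222]
 [ 14 255 218]
 [ 14 255 211]
 [ 15 255 204]] [[ 10 165  96]
 [ 11 182 150]
 [ 11 184 179]
 [ 11 181 183]
 [ 11 183 183]
 [ 11 173 155]
 [ 10 160 110]
 [  9 111  62]]
sphere [418.3 193. ] [404 179  30  29 694] [376.8 322.6] [362 314  28  19 348] [ 738.45407618 -213.93225343   61.61233416] 6.264229592620355
[ 739.97860477 -217.60917682   44.        ]
knob [432.9 319.2] [428 316  11   8  68] [250.9 333. ] [248 330   8   7  30] [ 463.10042764 -226.29020263   69.39256395] 0.4074673696406099
[ 463.36416498 -225.2717475    74.        ]
490 291 359Traceback (most recent call last):
  File "<stdin>", line 12, in <module>
    return umr_minimum(a, axis, None, out, keepdims, initial, where)
ValueError: zero-size array to reduction operation minimum which has no identity
```

View pics/crop1.png

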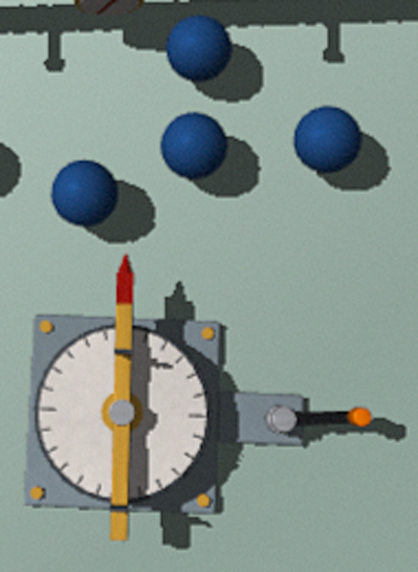

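The crop confirms the layout. The rightmost sphere is centred near (419,193.5), well clear of its neighbour at (358,196). The arm lies nearly along the image column, with its grey pivot cap at (325,317), and the knob is at (434,319). Next I'll refine the fits.

```bash
python3 - <<'E'
from h import *
t=r.grab_frame("top");s=r.grab_frame("side")
H=((95,60,5),(130,255,255))
c=[]
for im,b in((t,(398,172,440,214)),(s,(350,305,400,350))):
    m=big(mask(im,*H,b))
    co=max(cv2.findContours(m[2].astype(np.uint8),0,1)[0],key=cv2.contourArea); p,R=cv2.minEnclosingCircle(co);print(m[1],p,R);c.append(p)
print("sphere",tri(*c),onz("top",*c[0],44),onz("side",*c[1],44))
# card disc
m=mask(t,(0,0,140),(180,60,255),(280,270,372,365)); m=cv2.morphologyEx(m,cv2.MORPH_OPEN,np.ones((2,2)))
pts=cv2.convexHull(max(cv2.findContours(m,0,1)[0],key=cv2.contourArea)); pts=cv2.convexHull(np.argwhere(m>0)[:,::-1].astype(np.int32))
e=cv2.fitEllipse(pts);print("card",e,onz("top",*e[0],60))
m=mask(t,(14,120,60),(30,255,255),(312,262,342,382))
ys,xs=np.nonzero(m);P=[]
for y in list(range(272,285))+list(range(295,304))+list(range(330,350))+list(range(364,374)):
    x=xs[ys==y]
    if 4<=len(x)<=11: P.append(onz("top",np.median(x),y,86)[:2])
P=np.array(P);k=np.polyfit(P[:,0],P[:,1],1);print(len(P),"arm y=",k,np.std(P[:,1]-np.polyval(k,P[:,0])))
print("ends",ys.min(),ys.max(),onz("top",325,ys.max(),86),onz("top",327,246,76))
print("hinge",onz("top",270+282/2.2,130+419/2.2,52),"cap",onz("top",325,316.8,95))
E
```

```text
[404 178  31  31 731] (418.73333740234375, 193.0) 15.558731079101562
[361 314  30  30 692] (375.2750549316406, 327.8724060058594) 15.22572135925293
sphere (array([ 738.99608454, -217.8952936 ,   47.03266536]), np.float64(0.18906488825270557)) [ 739.912032  -218.5037709   44.       ] [ 739.47396804 -216.15019054   44.        ]
card ((319.2926330566406, 315.3276062011719), (110.07478332519531, 145.86277770996094), 80.85083770751953) [476.68817646   8.53654388  60.        ]
52 arm y= [-0.05047866 20.0506856 ] 0.38657213826955145
ends 268 375 [358.92698846  -1.06512437  86.        ] [621.12098798 -11.51267454  76.        ]
hinge [ 462.19402909 -157.18159287   52.        ] cap [473.45979437  -4.01523201  95.        ]
```

Emit:
step_arm:
  series:
    - [[-0.67,-0.38,0,0,0,0,-1],[-0.67,-0.38,0,0,0,0,-1],[-0.67,-0.38,0,0,0,0,-1],[-0.67,-0.38,0,0,0,0,-1],[-0.67,-0.38,0,0,0,0,-1],[-0.67,-0.38,0,0,0,0,-1],[-0.67,-0.38,0,0,0,0,-1],[-0.67,-0.38,0,0,0,0,-1],[-0.67,-0.38,0,0,0,0,-1],[-0.67,-0.38,0,0,0,0,-1],[-0.67,-0.38,0,0,0,0,-1],[-0.67,-0.38,0,0,0,0,-1]]

```text
clock: 1.4
ee_pos: [431.9, 228.2, 248.4]
ee_rot: [[-0.935, 0.355, 0.0], [0.355, 0.935, 0.0], [-0.0, 0.0, -1.0]]
contact_force: [1.2, 0.7, 0.4]
opening: 0.3
grip_force: 0.0
```

Emit:
step_arm:
  series:
    - [[-0.67,-0.38,0,0,0,0,-1],[-0.67,-0.38,0,0,0,0,-1],[-0.67,-0.38,0,0,0,0,-1],[-0.67,-0.38,0,0,0,0,-1],[-0.67,-0.38,0,0,0,0,-1],[-0.67,-0.38,0,0,0,0,-1],[-0.67,-0.38,0,0,0,0,-1],[-0.67,-0.38,0,0,0,0,-1],[0,0,0,0,0,0,-1],[0,0,0,0,0,0,-1]]

```text
clock: 2.23
ee_pos: [588.8, 38.6, 247.7]
ee_rot: [[-0.934, 0.357, -0.001], [0.357, 0.934, 0.0], [0.001, -0.0, -1.0]]
contact_force: [0.3, 0.7, -0.2]
opening: -0.2
grip_force: 0.0
```

Emit:
step_arm:
  series:
    - [[0,0,0.5,0,0,0,-1],[0,0,0.5,0,0,0,-1],[0,0,0.5,0,0,0,-1],[0,0,0.5,0,0,0,-1],[0,0,0.5,0,0,0,-1],[0,0,0.5,0,0,0,-1],[0,0,0.5,0,0,0,-1],[0,0,0.45,0,0,0,-1],[0,0,0,0,0,0,-1],[0,0,0,0,0,0,-1]]

```text
clock: 3.07
ee_pos: [587.9, 40.4, 90.3]
ee_rot: [[-0.935, 0.354, -0.001], [0.354, 0.935, 0.0], [0.001, -0.0, -1.0]]
contact_force: [0.3, 0.1, 0.7]
opening: 0.2
grip_force: 0.0
```

```bash
python3 - <<'E'
from h import *
cv2.imwrite("pics/side1.png",r.grab_frame("side")[150:400,150:450,::-1].repeat(2,0).repeat(2,1)); print(r.observe()['clock'])
E
```

```text
3.1167
```

View pics/side1.png

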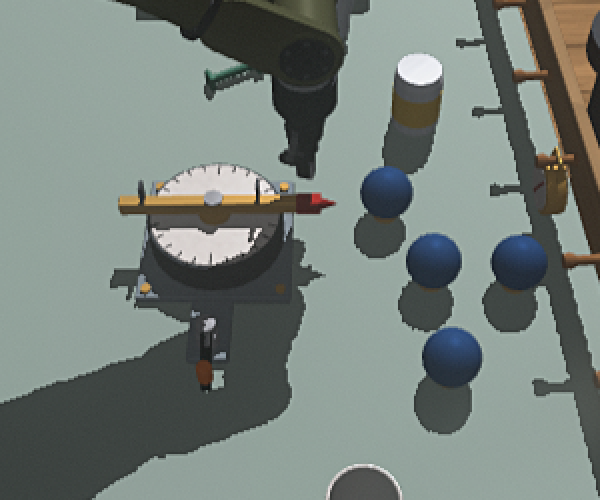

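Emit:
step_arm:
  series:
    - [[-0.033,-0.126,0,0,0,0,-1],[-0.033,-0.126,0,0,0,0,-1],[-0.033,-0.126,0,0,0,0,-1],[-0.033,-0.126,0,0,0,0,-1],[-0.033,-0.126,0,0,0,0,-1],[-0.033,-0.126,0,0,0,0,-1],[-0.033,-0.126,0,0,0,0,-1],[-0.033,-0.126,0,0,0,0,-1]]

```text
clock: 3.78
ee_pos: [584.1, -2.2, 90.4]
ee_rot: [[-0.935, 0.355, 0.0], [0.355, 0.935, 0.0], [-0.0, 0.0, -1.0]]
contact_force: [1.3, 1.3, 1.0]
opening: -0.2
grip_force: 0.6
```

Emit:
step_arm:
  series:
    - [[-0.033,-0.126,0,0,0,0,-1],[-0.033,-0.126,0,0,0,0,-1],[-0.033,-0.126,0,0,0,0,-1],[-0.033,-0.126,0,0,0,0,-1],[-0.033,-0.126,0,0,0,0,-1],[-0.033,-0.126,0,0,0,0,-1],[-0.033,-0.126,0,0,0,0,-1],[-0.033,-0.126,0,0,0,0,-1],[0,0,0,0,0,0,-1],[0,0,0,0,0,0,-1]]

```text
clock: 4.62
ee_pos: [579.6, -43.5, 90.3]
ee_rot: [[-0.935, 0.355, 0.0], [0.355, 0.935, -0.0], [-0.0, -0.0, -1.0]]
contact_force: [-0.5, 0.3, 0.8]
opening: -0.1
grip_force: 0.0
```

```bash
python3 - <<'E'
from h import *
t=r.grab_frame("top");cv2.imwrite("pics/top2.png",t[130:390,250:470,::-1].repeat(2,0).repeat(2,1)); print(r.observe()['clock'])
E
```

```text
4.6667
```

View pics/top2.png

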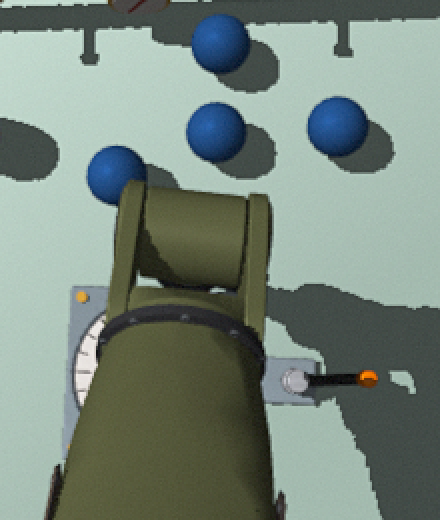

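The robot blocks the pelorus in the top view, so I'll measure the arm from the side view.

```bash
python3 - <<'E'
from h import *
s=r.grab_frame("side")
cv2.imwrite("pics/side2.png",s[190:340,190:400,::-1].repeat(3,0).repeat(3,1))
m=mask(s,(14,120,50),(30,255,255),(195,215,330,310)); c,st,l=big(m);print("yellow",c,st)
h=cv2.cvtColor(s,cv2.COLOR_RGB2HSV);m=cv2.inRange(h,np.array((0,150,40)),np.array((6,255,255)))|cv2.inRange(h,np.array((174,150,40)),np.array((180,255,255)));m[:230]=0;m[330:]=0;m[:,:250]=0;m[:,360:]=0
c2,st2,l2=big(m);print("red",c2,st2);R=onz("side",*c2,76);print(R,np.degrees(np.arctan2(R[1]+3.8,R[0]-472.5)))
E
```

```text
yellow [240.11864407 242.77966102] [229 236  24  14 118]
red [306.54545455 273.27272727] [305 271   5   5  11]
[592.11748416 -76.75423242  76.        ] -31.37885060054429
```

View pics/side2.png

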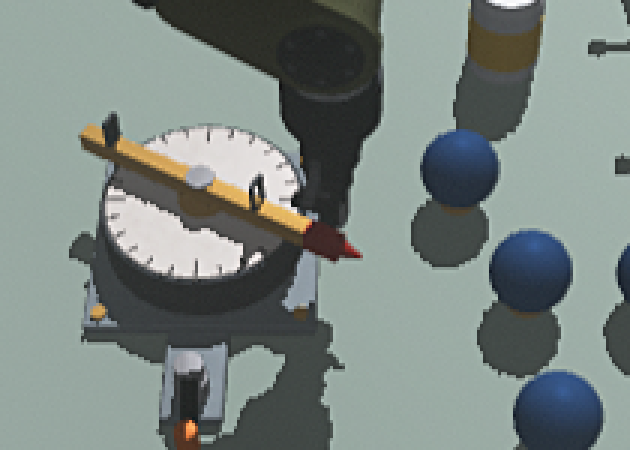

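The side view shows the arm near -32°, with its red tip at (311,276). That agrees with my contact model. The bearing I need is about -38.7°, so I'll push the rest, back off and recheck from above.

Emit:
step_arm:
  series:
    - [[0.012,-0.068,0,0,0,0,-1],[0.012,-0.068,0,0,0,0,-1],[0.012,-0.068,0,0,0,0,-1],[0.012,-0.068,0,0,0,0,-1],[0,0,0,0,0,0,-1],[0,0,0,0,0,0,-1]]

```text
clock: 5.22
ee_pos: [573.8, -52.8, 90.3]
ee_rot: [[-0.935, 0.355, -0.0], [0.355, 0.935, -0.0], [0.0, -0.0, -1.0]]
contact_force: [0.8, -0.2, -0.4]
opening: -0.0
grip_force: 0.0
```

Emit:
step_arm:
  series:
    - [[0,0.4,0,0,0,0,-1],[0,0.5,0,0,0,0,-1],[0,0.2,-0.5,0,0,0,-1],[0,0,-0.8,0,0,0,-1],[0,0,-0.8,0,0,0,-1],[0,0,-0.8,0,0,0,-1],[0.3,0.5,-0.2,0,0,0,-1],[0.5,0.8,0,0,0,0,-1],[0.5,0.8,0,0,0,0,-1],[0.5,0.8,0,0,0,0,-1],[0.5,0.8,0,0,0,0,-1],[0.5,0.8,0,0,0,0,-1]]

```text
clock: 6.22
ee_pos: [548.0, 198.2, 214.4]
ee_rot: [[-0.935, 0.355, 0.0], [0.355, 0.935, -0.0], [-0.0, -0.0, -1.0]]
contact_force: [0.5, -0.0, -0.4]
opening: -0.3
grip_force: 0.0
```

```bash
cat > m.py <<'E'
from h import *
t=r.grab_frame("top")
h=cv2.cvtColor(t,cv2.COLOR_RGB2HSV)
m=mask(t,(14,120,60),(30,255,255),(280,255,400,385))
ys,xs=np.nonzero(big(cv2.morphologyEx(m,cv2.MORPH_CLOSE,np.ones((9,9))))[2]&(m>0))
P=np.array([onz("top",x,y,86)[:2] for x,y in zip(xs,ys)]); d=np.hypot(*(P-[472.5,-3.8]).T); P=P[d>28]
v=cv2.fitLine(P.astype(np.float32),cv2.DIST_HUBER,0,.01,.01).ravel(); v*=np.sign(v[0]); print(len(P),v,"angle",np.degrees(np.arctan2(v[1],v[0])))
S=np.array([739.6,-217.9]);n=np.array([-v[1],v[0]]); print("sphere off line",n@(S-v[2:]),"pivot off line",n@(np.array([472.5,-3.8])-v[2:]),"extent",((P-[472.5,-3.8])@v[:2]).min(),((P-[472.5,-3.8])@v[:2]).max())
R=mask(t,(0,150,60),(6,255,255),(320,240,400,300)); 
try: c=big(R)[0]; q=onz("top",*c,76); print("red",c,q,np.degrees(np.arctan2(q[1]+3.8,q[0]-472.5)))
except Exception as e: print(e)
b=big(mask(t,(95,60,5),(130,255,255),(398,172,440,214)));print("sph",b[0],b[1],"need",np.degrees(np.arctan2(S[1]+3.8,S[0]-472.5)),r.observe()['clock'])
cv2.imwrite("pics/top3.png",t[130:390,250:470,::-1].repeat(2,0).repeat(2,1))
E
python3 m.py
```

```text
596 [  0.78081995  -0.62475616 465.67004      2.0658164 ] angle -38.664288
sphere off line -0.6142715713307894 pivot off line -0.3130893847272489 extent -113.53323197249767 112.19228208328043
red [359.51694915 269.38983051] [569.64822811 -78.48770494  76.        ] -37.553137282878886
sph [418.44049248 193.04924761] [404 178  31  31 731] need -38.7147017712045 6.2667
```

View pics/top3.png

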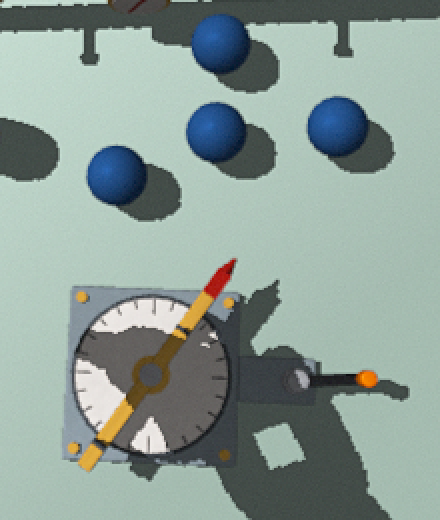

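The top view shows the arm's line through the pivot passing about 1 mm from the sphere's centre. The red-cone estimate, corrected for its bias, gives about 4 mm. Both are well within 12 mm, and the spheres haven't moved. I'll go on to the brake.

Emit:
step_arm:
  series:
    - [[-0.072,-0.81,0,0,0,0,-1],[-0.072,-0.81,0,0,0,0,-1],[-0.072,-0.81,0,0,0,0,-1],[-0.072,-0.81,0,0,0,0,-1],[-0.072,-0.81,0,0,0,0,-1],[-0.072,-0.81,0,0,0,0,-1],[-0.072,-0.81,0,0,0,0,-1],[-0.072,-0.81,0,0,0,0,-1],[-0.072,-0.81,0,0,0,0,-1],[-0.072,-0.81,0,0,0,0,-1],[-0.072,-0.81,0,0,0,0,-1],[-0.072,-0.81,0,0,0,0,-1]]

```text
clock: 7.27
ee_pos: [442.2, -180.7, 214.4]
ee_rot: [[-0.935, 0.355, 0.0], [0.355, 0.935, -0.0], [-0.0, -0.0, -1.0]]
contact_force: [0.3, -0.7, -0.2]
opening: -0.1
grip_force: 0.0
```

Emit:
step_arm:
  series:
    - [[-0.072,-0.81,0,0,0,0,-1],[-0.072,-0.81,0,0,0,0,-1],[0,0,0,0,0,0.95,-1],[0,0,0,0,0,0.95,-1],[0,0,0,0,0,0.95,-1],[0,0,0,0,0,0.95,-1],[0,0,0,0,0,0.95,-1],[0,0,0,0,0,0.95,-1],[0,0,0,0,0,0.95,-1],[0,0,0,0,0,0.95,-1],[0,0,0,0,0,0.95,-1],[0,0,0,0,0,0,-1]]

```text
clock: 8.27
ee_pos: [425.3, -241.8, 214.3]
ee_rot: [[-0.442, 0.897, -0.0], [0.897, 0.442, -0.0], [0.0, -0.0, -1.0]]
contact_force: [-0.2, 0.3, 1.0]
opening: 0.1
grip_force: 0.0
```

Emit:
step_arm:
  series:
    - [[-0.1,0,0.6,0,0,0,-1],[0,0,0.6,0,0,0,-1],[0,0,0.6,0,0,0,-1],[0,0,0.6,0,0,0,-1],[0,0,0.6,0,0,0,-1],[0,0,0.58,0,0,0,-1],[0,0,0,0,0,0,-1]]

```text
clock: 8.85
ee_pos: [425.5, -244.3, 67.4]
ee_rot: [[-0.448, 0.894, -0.005], [0.894, 0.448, 0.003], [0.005, -0.003, -1.0]]
contact_force: [-0.8, 1.5, -0.7]
opening: -0.1
grip_force: 0.0
```

Emit:
step_arm:
  series:
    - [[0,0.15,0,0,0,0,-1],[0,0.15,0,0,0,0,-1],[0,0.15,0,0,0,0,-1],[0,0.15,0,0,0,0,-1],[0,0.15,0,0,0,0,-1],[0,0.15,0,0,0,0,-1],[0,0.15,0,0,0,0,-1],[0,0.15,0,0,0,0,-1],[0,0.15,0,0,0,0,-1],[0,0.15,0,0,0,0,-1],[0,0.1,0,0,0,0,-1],[0,0,0,0,0,0,-1]]

```text
clock: 9.85
ee_pos: [485.1, -216.4, 71.0]
ee_rot: [[-0.446, 0.895, 0.0], [0.895, 0.446, 0.0], [0.0, 0.0, -1.0]]
contact_force: [-0.1, -1.0, 0.5]
opening: -0.1
grip_force: 0.0
```

```bash
cat > k.py <<'E'
from h import *
t=r.grab_frame("top");s=r.grab_frame("side");H=np.array([462.2,-157.2])
for n,im,b in(("top",t,(400,270,450,335)),("side",s,(235,280,310,350))):
    try: c,st,_=big(mask(im,*OR,b)); q=onz(n,*c,70); print(n,c,st[4],q,np.hypot(*(q[:2]-H)),"ang",np.arctan2(q[0]-H[0],H[1]-q[1]))
    except Exception as e: print(n,e)
print(r.observe()['clock'],r.observe()['contact_force'])
E
python3 k.py
```

```text
top attempt to get argmax of an empty sequence
side [271.95652174 325.13043478] 23 [ 508.61102234 -209.92920582   70.        ] 70.24494387650111 ang 0.7217544675002175
9.95 [ 0.389226   -0.6017458  -0.51565978]
```

Emit:
step_arm:
  series:
    - [[0,0.08,0,0,0,0,-1],[0,0.08,0,0,0,0,-1],[0,0.08,0,0,0,0,-1],[0,0.04,0,0,0,0,-1],[0,0,0,0,0,0,-1]]

```text
clock: 10.37
ee_pos: [493.4, -212.3, 70.8]
ee_rot: [[-0.446, 0.895, -0.004], [0.895, 0.446, -0.0], [0.001, -0.003, -1.0]]
contact_force: [-14.1, -5.2, 5.4]
opening: 0.2
grip_force: 7.5
```

```bash
python3 k.py
```

```text
top attempt to get argmax of an empty sequence
side [274.77777778 322.55555556] 18 [ 514.8786981  -203.76538562   70.        ] 70.30917700965519 ang 0.8469191898863467
10.4667 [-13.38002304  -5.91558821   5.87503542]
```

The force rose to 15 N, so the lever is on its stop. I'll back off, lift clear and check.

Emit:
step_arm:
  series:
    - [[0,-0.3,0,0,0,0,-1],[0,-0.7,0,0,0,0,-1],[0,-0.7,0,0,0,0,-1],[0,0,-0.8,0,0,0,-1],[0,0,-0.8,0,0,0,-1],[0,0,-0.8,0,0,0,-1],[0,-0.6,-0.8,0,0,0,-1],[0.0,-0.7,-0.5,0,0,0,-1],[0,0,0,0,0,0,-1],[0,0,0,0,0,0,-1],[0,0,0,0,0,0,-1]]

```text
clock: 11.38
ee_pos: [387.1, -265.3, 218.6]
ee_rot: [[-0.445, 0.895, 0.0], [0.895, 0.445, 0.0], [0.0, 0.0, -1.0]]
contact_force: [-0.5, -0.2, -0.1]
opening: 0.1
grip_force: 0.0
```

```bash
python3 k.py; sed -i s/top3/top4/ m.py; python3 m.py
```

```text
top [420.37096774 294.66129032] 62 [ 514.2083785 -203.494803    70.       ] 69.62815679912129 ang 0.8434548267632624
side [274.25       322.95833333] 24 [ 513.70504663 -204.72071612   70.        ] 70.0784438278652 ang 0.8256117646943156
11.4833 [-0.00318466  1.40059012 -0.37964603]
599 [  0.78084254  -0.6247279  466.26013      1.5986854 ] angle -38.662216
sphere off line -0.6308684675327072 pivot off line -0.31730345770033086 extent -113.53324761965561 112.19160646378421
red [359.4        269.30833333] [569.82585675 -78.24918898  76.        ] -37.41409778040212
sph [418.4500684  192.98358413] [404 178  31  31 731] need -38.7147017712045 11.5333
```

View pics/top4.png

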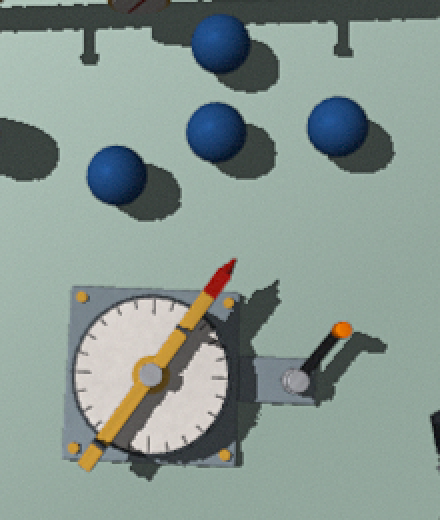

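The lever measures about 0.84 rad in world axes, so I need the pelorus's yaw to turn that into the joint angle. I'll get it from the foot plate's four screws.

```bash
python3 - <<'E'
from h import *
t=r.grab_frame("top");q=[]
for x,y in((82,297),(229,303),(73,448),(225,455)):
    u,v=250+x//2,130+y//2
    c=big(mask(t,(10,90,40),(30,255,255),(u-5,v-5,u+6,v+6)))[0]; q.append(onz("top",*c,14)[:2])
fl,fr,bl,br=q; print(np.round(q,1),sum(q)/4)
for a,b in((bl,fl),(br,fr)): d=b-a; print("x axis yaw",np.arctan2(d[1],d[0]),np.hypot(*d))
for a,b in((fr,fl),(br,bl)): d=b-a; print("y axis yaw",np.arctan2(-d[0],d[1]),np.hypot(*d))
m=mask(t,(0,0,90),(180,60,255),(387,308,410,330));m=cv2.inRange(t,(120,120,120),(255,255,255))[308:330,387:410]
print("cap",big(m)[0]+[387,308],big(m)[1]);c=big(m)[0]+[387,308];print(onz("top",*c,52))
E
```

```text
[[560.5  72.5]
 [549.6 -91.3]
 [396.6  83.4]
 [386.2 -80.3]] [473.2119908   -3.90414554]
x axis yaw -0.06607671262040697 164.24015566283336
x axis yaw -0.06702795505881354 163.83427426758132
y axis yaw -0.06587420623539969 164.1544308389151
y axis yaw -0.06339866025288993 163.99916947973628
cap [394.25       319.95762712] [  0   2  18  20 236]
[ 463.41217689 -148.98314732   52.        ]
```

Yaw is -0.066 rad, so the brake joint is at about 0.84 + 0.07 = 0.91 rad, on its stop. The screw centre also confirms the pivot at (473,-4). The last top view shows the arm on its bearing, the spheres unmoved and the gripper clear.

```bash
python3 -c "
from plant import r
print(r.hand_in())"
```

```text
the job is handed in; nothing more can be done
None
```

I handed the job in at about 12 s: the sighting arm points within about 1–4 mm of the rightmost blue sphere's centre, the brake measures about 0.9 rad (on its stop), and the spheres did not move; the result was not reported back.

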